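# Restock the pull-out cheese tray

## Task

The display's tray is ajar: pull it right out by its brass handle, see which of its six pockets are empty, and set a spare yellow cheese upright in each empty pocket, putting it down rather than dropping it. Then push the tray fully home. Leave the cheeses that are already in the tray in their pockets, and leave the black and red cheeses, the block of cheese on its board and the spatula alone.

Things in the scene. Friction and masses are not known exactly. Their poses are not given: they have to be found in the camera images.
- display: counter-top cheese display, fixed: dark wooden box 235 deep (x) by 320 wide (y) by 96 mm high with a clear glass top, open at the front, where the tray slides out. Origin at the foot of the front edge, centre; its x axis points level into the box, away from the front, y to the left along the front, z up
- tray (a joint): pull-out tray of the display: 0 when pulled right out to its stop, 0.215 m when shut (moved along the display's +x); about 2 N of friction, stays where left. Starts ajar, about 0.095. Front panel 290 mm wide, 12 thick, 10 to 78 mm above the table; behind it six pockets, two rows of three, pitch 92 mm. Fully out, all six are clear of the glass
- handle (a point): middle of the brass bar handle of the tray, on the bar's axis: round bar 12 mm thick, 110 mm long along the display's y, held at its two ends 45 mm in front of the tray front (39 mm free gap), 66 mm above the table; moves with the tray
- pocket0 (a point): centre of the floor of a tray pocket, front row, right (seen from the robot); 72 by 72 mm square (75 in y at the ends of a row), floor 18 mm above the table, between wooden bars 20 mm wide that stand 15 mm above the floor; moves with the tray; axes as the display's
- pocket1 (a point): centre of the floor of a tray pocket, front row, middle (seen from the robot); 72 by 72 mm square (75 in y at the ends of a row), floor 18 mm above the table, between wooden bars 20 mm wide that stand 15 mm above the floor; moves with the tray; axes as the display's
- pocket2 (a point): centre of the floor of a tray pocket, front row, left (seen from the robot); 72 by 72 mm square (75 in y at the ends of a row), floor 18 mm above the table, between wooden bars 20 mm wide that stand 15 mm above the floor; moves with the tray; axes as the display's
- pocket3 (a point): centre of the floor of a tray pocket, rear row, right (seen from the robot); 72 by 72 mm square (75 in y at the ends of a row), floor 18 mm above the table, between wooden bars 20 mm wide that stand 15 mm above the floor; moves with the tray; axes as the display's
- pocket4 (a point): centre of the floor of a tray pocket, rear row, middle (seen from the robot); 72 by 72 mm square (75 in y at the ends of a row), floor 18 mm above the table, between wooden bars 20 mm wide that stand 15 mm above the floor; moves with the tray; axes as the display's
- pocket5 (a point): centre of the floor of a tray pocket, rear row, left (seen from the robot); 72 by 72 mm square (75 in y at the ends of a row), floor 18 mm above the table, between wooden bars 20 mm wide that stand 15 mm above the floor; moves with the tray; axes as the display's
- stock0: small yellow waxed cheese already standing in one of the pockets (which one differs each time), 60 mm in diameter and 56 mm tall; the side is vertical from 9 to 47 mm up, top and bottom rims are bevelled; origin at the centre of its underside, z up its axis; about 0.17 kg (0.7 to 1.3 times)
- stock1: small yellow waxed cheese already standing in one of the pockets (which one differs each time), 60 mm in diameter and 56 mm tall; the side is vertical from 9 to 47 mm up, top and bottom rims are bevelled; origin at the centre of its underside, z up its axis; about 0.17 kg (0.7 to 1.3 times)
- stock2: small yellow waxed cheese already standing in one of the pockets (which one differs each time), 60 mm in diameter and 56 mm tall; the side is vertical from 9 to 47 mm up, top and bottom rims are bevelled; origin at the centre of its underside, z up its axis; about 0.17 kg (0.7 to 1.3 times)
- stock3: small yellow waxed cheese already standing in one of the pockets (which one differs each time), 60 mm in diameter and 56 mm tall; the side is vertical from 9 to 47 mm up, top and bottom rims are bevelled; origin at the centre of its underside, z up its axis; about 0.17 kg (0.7 to 1.3 times)
- spare0: spare small yellow waxed cheese standing on the table to the left or right of the display, 60 mm in diameter and 56 mm tall; the side is vertical from 9 to 47 mm up, top and bottom rims are bevelled; origin at the centre of its underside, z up its axis; about 0.17 kg (0.7 to 1.3 times)
- spare1: spare small yellow waxed cheese standing on the table to the left or right of the display, 60 mm in diameter and 56 mm tall; the side is vertical from 9 to 47 mm up, top and bottom rims are bevelled; origin at the centre of its underside, z up its axis; about 0.17 kg (0.7 to 1.3 times)
- black: black waxed cheese on the table, another variety, not for this tray, 60 mm in diameter and 56 mm tall; the side is vertical from 9 to 47 mm up, top and bottom rims are bevelled; origin at the centre of its underside, z up its axis; about 0.17 kg (0.7 to 1.3 times)
- red: red waxed cheese on the table, another variety, not for this tray, 60 mm in diameter and 56 mm tall; the side is vertical from 9 to 47 mm up, top and bottom rims are bevelled; origin at the centre of its underside, z up its axis; about 0.17 kg (0.7 to 1.3 times)
- wedge: yellow block of cheese 126 by 50 by 60 mm on a 16 mm thick light wooden cutting board 220 by 150 mm on the left; origin at the centre of its underside
- knife: cheese spatula 260 mm long lying on the right of the table, about 15 mm high; origin on its underside
There are look-alikes about, which are no part of the job. What is shaped like the spare1 but turquoise is not meant.

How it is judged:
On the way, in this order (a step that is already met when the one before it is completed fails the run):
1. the tray is pulled out, within 15 mm of its stop (value of joint tray below 0.015 m), for 0.2 s.
2. one spare stands released in a pocket ((((angle between spare0's own z axis and vertical below 0.12 rad and ((horizontal distance between spare0 and pocket0 below 0.012 m and z of spare0 in the frame of pocket0 below 0.006 m) or (horizontal distance between spare0 and pocket1 below 0.012 m and z of spare0 in the frame of pocket1 below 0.006 m) or (horizontal distance between spare0 and pocket2 below 0.012 m and z of spare0 in the frame of pocket2 below 0.006 m) or (horizontal distance between spare0 and pocket3 below 0.012 m and z of spare0 in the frame of pocket3 below 0.006 m) or (horizontal distance between spare0 and pocket4 below 0.012 m and z of spare0 in the frame of pocket4 below 0.006 m) or (horizontal distance between spare0 and pocket5 below 0.012 m and z of spare0 in the frame of pocket5 below 0.006 m))) and contact force between the fingers and spare0 below 0.05 N) or ((angle between spare1's own z axis and vertical below 0.12 rad and ((horizontal distance between spare1 and pocket0 below 0.012 m and z of spare1 in the frame of pocket0 below 0.006 m) or (horizontal distance between spare1 and pocket1 below 0.012 m and z of spare1 in the frame of pocket1 below 0.006 m) or (horizontal distance between spare1 and pocket2 below 0.012 m and z of spare1 in the frame of pocket2 below 0.006 m) or (horizontal distance between spare1 and pocket3 below 0.012 m and z of spare1 in the frame of pocket3 below 0.006 m) or (horizontal distance between spare1 and pocket4 below 0.012 m and z of spare1 in the frame of pocket4 below 0.006 m) or (horizontal distance between spare1 and pocket5 below 0.012 m and z of spare1 in the frame of pocket5 below 0.006 m))) and contact force between the fingers and spare1 below 0.05 N))), for 0.2 s.
3. both spares stand released in pockets, the tray still out (angle between each of spare0, spare1's own z axis and vertical below 0.12 rad and ((horizontal distance between spare0 and pocket0 below 0.012 m and z of spare0 in the frame of pocket0 below 0.006 m) or (horizontal distance between spare0 and pocket1 below 0.012 m and z of spare0 in the frame of pocket1 below 0.006 m) or (horizontal distance between spare0 and pocket2 below 0.012 m and z of spare0 in the frame of pocket2 below 0.006 m) or (horizontal distance between spare0 and pocket3 below 0.012 m and z of spare0 in the frame of pocket3 below 0.006 m) or (horizontal distance between spare0 and pocket4 below 0.012 m and z of spare0 in the frame of pocket4 below 0.006 m) or (horizontal distance between spare0 and pocket5 below 0.012 m and z of spare0 in the frame of pocket5 below 0.006 m)) and contact force between the fingers and spare0 below 0.05 N and ((horizontal distance between spare1 and pocket0 below 0.012 m and z of spare1 in the frame of pocket0 below 0.006 m) or (horizontal distance between spare1 and pocket1 below 0.012 m and z of spare1 in the frame of pocket1 below 0.006 m) or (horizontal distance between spare1 and pocket2 below 0.012 m and z of spare1 in the frame of pocket2 below 0.006 m) or (horizontal distance between spare1 and pocket3 below 0.012 m and z of spare1 in the frame of pocket3 below 0.006 m) or (horizontal distance between spare1 and pocket4 below 0.012 m and z of spare1 in the frame of pocket4 below 0.006 m) or (horizontal distance between spare1 and pocket5 below 0.012 m and z of spare1 in the frame of pocket5 below 0.006 m)) and contact force between the fingers and spare1 below 0.05 N and value of joint tray below 0.065 m), for 0.2 s.
At the end, for the whole second after the job is handed in: The tray is shut to within 8 mm, and all six yellow cheeses (four stock, two spares) stand upright (within 0.12 rad), at rest, each on the floor of a pocket (within 6 mm in height and 12 mm of its centre) (angle between each of spare0, spare1, stock0, stock1, stock2, stock3's own z axis and vertical below 0.12 rad and ((horizontal distance between spare0 and pocket0 below 0.012 m and z of spare0 in the frame of pocket0 below 0.006 m) or (horizontal distance between spare0 and pocket1 below 0.012 m and z of spare0 in the frame of pocket1 below 0.006 m) or (horizontal distance between spare0 and pocket2 below 0.012 m and z of spare0 in the frame of pocket2 below 0.006 m) or (horizontal distance between spare0 and pocket3 below 0.012 m and z of spare0 in the frame of pocket3 below 0.006 m) or (horizontal distance between spare0 and pocket4 below 0.012 m and z of spare0 in the frame of pocket4 below 0.006 m) or (horizontal distance between spare0 and pocket5 below 0.012 m and z of spare0 in the frame of pocket5 below 0.006 m)) and ((horizontal distance between spare1 and pocket0 below 0.012 m and z of spare1 in the frame of pocket0 below 0.006 m) or (horizontal distance between spare1 and pocket1 below 0.012 m and z of spare1 in the frame of pocket1 below 0.006 m) or (horizontal distance between spare1 and pocket2 below 0.012 m and z of spare1 in the frame of pocket2 below 0.006 m) or (horizontal distance between spare1 and pocket3 below 0.012 m and z of spare1 in the frame of pocket3 below 0.006 m) or (horizontal distance between spare1 and pocket4 below 0.012 m and z of spare1 in the frame of pocket4 below 0.006 m) or (horizontal distance between spare1 and pocket5 below 0.012 m and z of spare1 in the frame of pocket5 below 0.006 m)) and ((horizontal distance between stock0 and pocket0 below 0.012 m and z of stock0 in the frame of pocket0 below 0.006 m) or (horizontal distance between stock0 and pocket1 below 0.012 m and z of stock0 in the frame of pocket1 below 0.006 m) or (horizontal distance between stock0 and pocket2 below 0.012 m and z of stock0 in the frame of pocket2 below 0.006 m) or (horizontal distance between stock0 and pocket3 below 0.012 m and z of stock0 in the frame of pocket3 below 0.006 m) or (horizontal distance between stock0 and pocket4 below 0.012 m and z of stock0 in the frame of pocket4 below 0.006 m) or (horizontal distance between stock0 and pocket5 below 0.012 m and z of stock0 in the frame of pocket5 below 0.006 m)) and ((horizontal distance between stock1 and pocket0 below 0.012 m and z of stock1 in the frame of pocket0 below 0.006 m) or (horizontal distance between stock1 and pocket1 below 0.012 m and z of stock1 in the frame of pocket1 below 0.006 m) or (horizontal distance between stock1 and pocket2 below 0.012 m and z of stock1 in the frame of pocket2 below 0.006 m) or (horizontal distance between stock1 and pocket3 below 0.012 m and z of stock1 in the frame of pocket3 below 0.006 m) or (horizontal distance between stock1 and pocket4 below 0.012 m and z of stock1 in the frame of pocket4 below 0.006 m) or (horizontal distance between stock1 and pocket5 below 0.012 m and z of stock1 in the frame of pocket5 below 0.006 m)) and ((horizontal distance between stock2 and pocket0 below 0.012 m and z of stock2 in the frame of pocket0 below 0.006 m) or (horizontal distance between stock2 and pocket1 below 0.012 m and z of stock2 in the frame of pocket1 below 0.006 m) or (horizontal distance between stock2 and pocket2 below 0.012 m and z of stock2 in the frame of pocket2 below 0.006 m) or (horizontal distance between stock2 and pocket3 below 0.012 m and z of stock2 in the frame of pocket3 below 0.006 m) or (horizontal distance between stock2 and pocket4 below 0.012 m and z of stock2 in the frame of pocket4 below 0.006 m) or (horizontal distance between stock2 and pocket5 below 0.012 m and z of stock2 in the frame of pocket5 below 0.006 m)) and ((horizontal distance between stock3 and pocket0 below 0.012 m and z of stock3 in the frame of pocket0 below 0.006 m) or (horizontal distance between stock3 and pocket1 below 0.012 m and z of stock3 in the frame of pocket1 below 0.006 m) or (horizontal distance between stock3 and pocket2 below 0.012 m and z of stock3 in the frame of pocket2 below 0.006 m) or (horizontal distance between stock3 and pocket3 below 0.012 m and z of stock3 in the frame of pocket3 below 0.006 m) or (horizontal distance between stock3 and pocket4 below 0.012 m and z of stock3 in the frame of pocket4 below 0.006 m) or (horizontal distance between stock3 and pocket5 below 0.012 m and z of stock3 in the frame of pocket5 below 0.006 m)) and value of joint tray above 0.207 m and linear speed of each of spare0, spare1 below 0.02 m/s); the robot touches nothing.
It fails at once if a bystander (black or red cheese, block of cheese, spatula) is moved by more than 25 mm (distance of any of black, red, wedge, knife from where it was at the start of the episode above 0.025 m).
It fails at once if a cheese already in the tray is lifted by more than 15 mm or tipped by more than 0.3 rad ((height (world z) of stock0 above 0.033 m or angle between stock0's own z axis and vertical above 0.3 rad) or (height (world z) of stock1 above 0.033 m or angle between stock1's own z axis and vertical above 0.3 rad) or (height (world z) of stock2 above 0.033 m or angle between stock2's own z axis and vertical above 0.3 rad) or (height (world z) of stock3 above 0.033 m or angle between stock3's own z axis and vertical above 0.3 rad)).
It fails at once if a spare is let go with its underside more than 60 mm above the table (about 40 mm above the tray floor) ((height (world z) of spare0 above 0.06 m and contact force between the fingers and spare0 below 0.05 N) or (height (world z) of spare1 above 0.06 m and contact force between the fingers and spare1 below 0.05 N)).
It also fails if it takes over 72 s, if anything falls off the work surface, if the arm or the gripper's body presses on something with over 40 N, if the wrist force passes 120 N, or if a joint passes its speed limit or range.

## Robot

A 7-joint arm with a two-finger parallel gripper is mounted at the origin on the work surface. World frame = base frame: x ahead of the robot, y to its left, z up, the work surface at z = 0. Lengths are in m, angles in rad, forces in N, time in s.
With the tool pointing down it reaches from about 0.35 to 0.9 m from the base axis. Payload 8.1 kg.
Tool frame: the origin (TCP) lies between the finger pads; the fingertips stand 11 mm ahead of it and the grasp point (between the pads) lies 8 mm behind it; z points along the fingers, y is the line along which they close (so a half turn about z gives the same grasp; the last joint's range is limited). The gripper opens to 92 mm and grips with 3 to 60 N. Pads are 19 mm wide; open, the fingers measure 130 mm over their backs; the gripper's body (75 mm by 190 mm) begins 47 mm behind the grasp point.
Start: joints at [-1.345, 0.434, 0.025, 1.573, -0.012, 1.134, -0.075], TCP at [0.202, 0.592, 0.2] pointing down, gripper open.
Joint ranges: [-2.62, 2.62], [-0.44, 2.09], [-1.27, 1.32], [0.08, 2.57], [-1.32, 4.46], [0.12, 2], [-2.74, 2.74]. Speed limits (rad/s): [2.22, 2.22, 3.01, 3.01, 3.14, 3.14, 3.14].

## Interface

Orientations are given as a rotation vector (axis times angle).
In Python, from cell import observe, get_image, camera_params, sign_off gives the robot as it stands.
- The arm moves only by the shell command python3 -m pendant 'ROWS' [FORCE]. ROWS is JSON, one flat list of numbers, 7 for each row, row after row: the shift along the tool's x, y, z in m, then the turn, a rotation vector about the tool's x, y, z in rad, then the finger opening in m, from 0 to 0.0918. In form: [dx, dy, dz, rx, ry, rz, jaw, dx, dy, dz, rx, ry, rz, jaw, ...]. A call has 1 to 10 rows; each row shifts and turns the commanded pose from where the row before left it, along the tool's axes as they then stand; what a row does not reach is not made up. A row lasts 1/8 s, in which the tool goes at most 62.5 mm and 10.7 degrees, less where a joint would pass 70% of its speed; a pose out of reach is approached as far as the arm can. A call is refused whole if a number of a shift passes 0.0625 or a number of a turn 0.188, either way. A call with a gripper value outside its range is refused whole. The fingers move at their own pace and stop on an object; FORCE is the grip in N (left out, the last holds). Time passes only in rows, so rows that do not move let the fingers close. It gives the time, the measured TCP pose, the force, the opening and the grip force at its end, in the units of the state.
- observe(): the state, without advancing time (a new reading comes with each control period).
- get_image(name): name is "scene" or "top"; returns the picture (384x512x3 uint8, red, green, blue); there is no depth.
- camera_params(name): a dict with "intrinsics" (3x3 intrinsics, pixels), "dist" ([k1, k2, p1, p2, k3] as OpenCV has them; the pictures are not rectified), "eye" and "rotation" of the camera in the world. Camera axes: x right, y down, z forward; pixel columns grow to the right and rows downward; lengths in m; the calibration is good to about 2 mm. A picture is of the moment at which its call begins. camera_params takes no time and is no camera call.
- sign_off(): hands the job in; it is judged then, once.
The state is a dict: "clock": time; "joints": joint angles; "dq": joint speeds; "joint_efforts": joint torques, N m; "position": TCP position; "ee_rot": TCP orientation; "force": force on the tool from outside, world axes, zero at the start; "ft_torque": the same for the moment, N m; "width": opening from 0.0 (shut) to 1.0 (fully open); "gripper_force": force on a finger pad.
Only numpy, scipy, OpenCV 4.12 (cv2) and the standard library are available. Lean on these libraries where they do the work, as an engineer would, in place of code of your own. Each camera call takes 0.05 s, during which the arm holds its last target. There are 200 camera calls.

## Working session

There is one attempt and no reset: what is moved stays moved. The work goes in short steps, Python scripts to look and compute and a shell command to move; the robot and the scene stay as the last step left them, time stands still between calls to the robot, and variables do not carry over. Pictures are saved under pics/ and viewed, at most 10 in all, crops included, and the job is handed in when it is done.

```bash
mkdir -p pics
cat > h.py <<'E'
import numpy as np, cv2
from cell import observe, get_image, camera_params
def pt(name,uv,z):
    c=camera_params(name);K=np.array(c["intrinsics"],float);R=np.array(c["rotation"],float);e=np.array(c["eye"],float)
    n=cv2.undistortPoints(np.array([[uv]],float),K,np.array(c["dist"],float))[0,0]
    d=R@np.array([n[0],n[1],1]);return (e+d*(z-e[2])/d[2])
def proj(name,P):
    c=camera_params(name);K=np.array(c["intrinsics"],float);R=np.array(c["rotation"],float);e=np.array(c["eye"],float)
    return cv2.projectPoints((R.T@(np.atleast_2d(P)-e).T).T.copy(),np.zeros(3),np.zeros(3),K,np.array(c["dist"],float))[0][:,0]
def save(name,f,crop=None,s=1.5):
    im=get_image(name)
    if crop: u0,v0,u1,v1=crop; im=im[v0:v1,u0:u1]
    cv2.imwrite("pics/"+f,cv2.resize(im,None,fx=s,fy=s,interpolation=cv2.INTER_CUBIC)[:,:,::-1])
E
python3 - <<'E'
from h import *
save("scene","s0.png");save("top","t0.png")
o=observe();print({k:np.round(o[k],3) for k in o})
for n in("scene","top"):
    c=camera_params(n);print(n,c["eye"],np.round(c["rotation"],3).tolist(),c["intrinsics"])
E
```

```text
{'clock': np.float64(0.1), 'joints': array([-1.345,  0.435,  0.025,  1.574, -0.012,  1.134, -0.075]), 'dq': array([ 0.001, -0.001,  0.   , -0.002,  0.002, -0.001, -0.001]), 'joint_efforts': array([ 2.0000e-03, -6.6912e+01,  9.8800e-01, -3.1515e+01, -6.0000e-02,
        3.7000e-02,  0.0000e+00]), 'position': array([0.202, 0.591, 0.199]), 'ee_rot': array([-5.140e-01, -3.099e+00,  2.000e-03]), 'force': array([ 0.12 ,  0.711, -0.474]), 'ft_torque': array([-0.004,  0.053,  0.018]), 'gripper_force': np.float64(0.0), 'width': np.float64(0.998)}
scene [1.17656376 1.10622699 1.21723604] [-0.74, -2.594, 1.158] [[424.29109323   0.         254.19269645]
 [  0.         424.29109323 186.41628679]
 [  0.           0.           1.        ]]
top [ 0.30433209 -0.00176467  1.1410963 ] [-2.153, 2.091, -0.193] [[348.90020499   0.         256.30518714]
 [  0.         348.90020499 198.89475618]
 [  0.           0.           1.        ]]
```

```bash
sed -i 's/R=np.array(c\["rotation"\],float)/R=cv2.Rodrigues(np.array(c["rotation"],float))[0]/' h.py
```

```text
(no output)
```

View pics/s0.png

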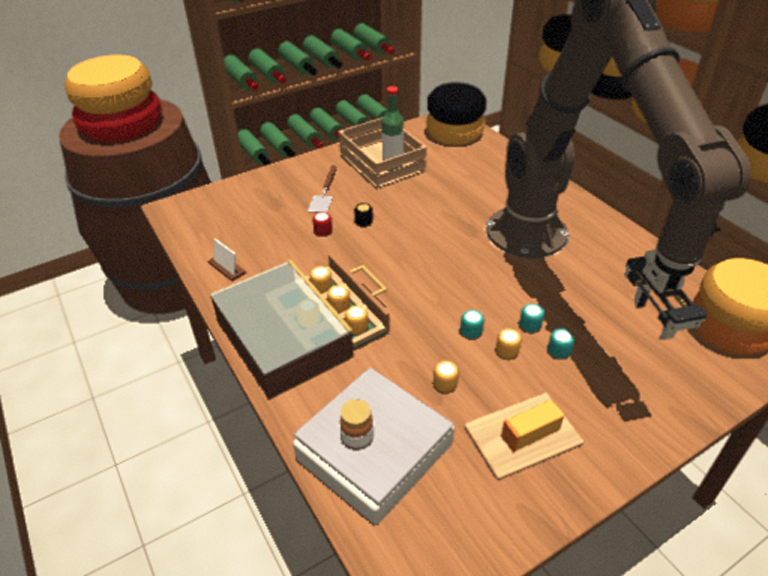

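View pics/t0.png

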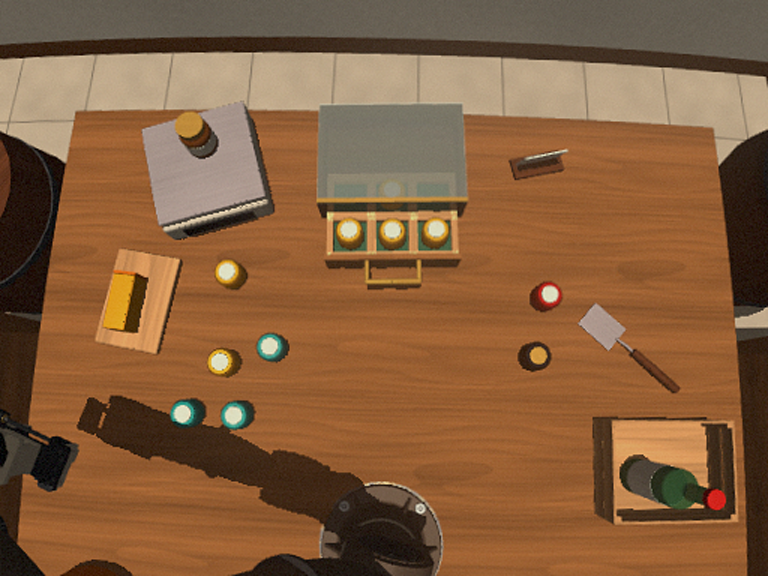

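Top picture (768-wide): the handle bar runs from (367,283) to (420,283). The front row is full, and in the rear row only the middle cheese shows, at (391,190). Candidates for spares: yellow at (228,272) and (220,362); turquoise at (271,347), (183,413) and (234,415), not meant; the yellow block at (122,300) and the jar on the box at (195,130), also not meant. I choose the two yellow ones and check them in a crop.

Run:
```python
from h import *
save("top","c1.png",(120,120,320,270),4)
for n,p,z in [("hL",(367,283),.066),("hR",(420,283),.066),("boxFL",(318,213),.096),("boxFR",(466,213),.096),("spA",(228,271),.056),("spB",(220,361),.056),("tq",(271,347),.056),("tq",(183,413),.056),("tq",(234,415),.056),("s0",(349,231),.074),("s2",(436,231),.074)]:
    print(n,np.round(pt("top",np.array(p)/1.5,z),3))
for n,p,z in [("spA",(446,368),.056),("spB",(509,335),.056)]:
    print(n,np.round(pt("scene",np.array(p)/1.5,z),3))
```

```text
hL [0.538 0.044 0.066]
hR [ 0.541 -0.068  0.066]
boxFL [0.679 0.151 0.096]
boxFR [ 0.689 -0.161  0.096]
spA [0.558 0.344 0.056]
spB [0.365 0.345 0.056]
tq [0.398 0.239 0.056]
tq [0.255 0.414 0.056]
tq [0.256 0.307 0.056]
s0 [0.649 0.086 0.074]
s2 [ 0.654 -0.1    0.074]
spA [0.557 0.348 0.056]
spB [0.363 0.345 0.056]
```

View pics/c1.png

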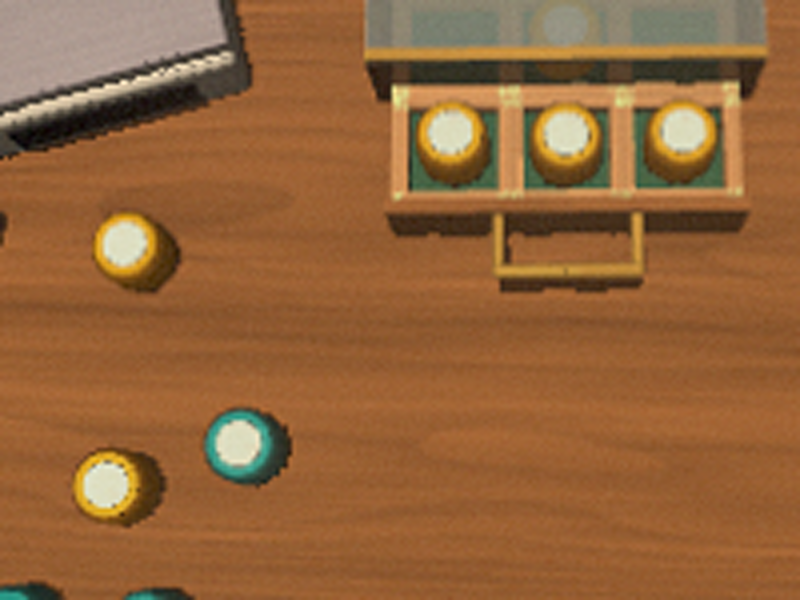

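The crop confirms two yellow spares: A at about (0.558,0.345) and B at (0.364,0.345). The cheese next to B, at (242,443) in the crop, is turquoise. Handle centre ≈ (0.540,-0.012), display yaw ≈ +0.028. First I turn so the jaws close along the display's x.

```bash
cat >> h.py <<'E'
from scipy.spatial.transform import Rotation as Ro
def to(p,yaw):  # remaining motion in tool axes; yaw = world heading of tool y
    o=observe();R=Ro.from_rotvec(o["ee_rot"]).as_matrix()
    T=np.array([[-np.sin(yaw),np.cos(yaw),0],[np.cos(yaw),np.sin(yaw),0],[0,0,-1]]).T
    print("t",round(float(o["clock"]),2),"pos",np.round(o["position"],4),"F",np.round(o["force"],1),"w",round(float(o["width"]),3),"g",round(float(o["gripper_force"]),1))
    print("turn",np.round(Ro.from_matrix(R.T@T).as_rotvec(),3),"shift if turned",np.round(T.T@(np.array(p)-o["position"]),4))
E
python3 -m pendant '[0,0,0,0,0,0.174,0.034,0,0,0,0,0,0.174,0.034,0,0,0,0,0,0.174,0.034,0,0,0,0,0,0.174,0.034,0,0,0,0,0,0.174,0.034,0,0,0,0,0,0.174,0.034,0,0,0,0,0,0.174,0.034,0,0,0,0,0,0,0.034]' 30
python3 -c "
from h import *
to((.540,-.012,.15),.028)"
```

```text
clock: 1.15
position: [0.2017, 0.5914, 0.1996]
ee_rot: [2.193, 2.249, -0.001]
force: [-0.8, 0.9, -0.4]
width: 0.367
gripper_force: 0.0
t 1.15 pos [0.2017 0.5914 0.1996] F [-0.8  0.9 -0.4] w 0.367 g 0.0
turn [ 0.     0.001 -0.003] shift if turned [-0.6126  0.3213  0.0496]
```

```bash
python3 -m pendant '[-0.051,0.0268,0,0,0,0,0.034,-0.051,0.0268,0,0,0,0,0.034,-0.051,0.0268,0,0,0,0,0.034,-0.051,0.0268,0,0,0,0,0.034,-0.051,0.0268,0,0,0,0,0.034,-0.051,0.0268,0,0,0,0,0.034,-0.051,0.0268,0,0,0,0,0.034,-0.051,0.0268,0,0,0,0,0.034,-0.051,0.0268,0,0,0,0,0.034,-0.051,0.0268,0,0,0,0,0.034]' >/dev/null
python3 -m pendant '[-0.051,0.0268,0.02,0,0,0,0.034,-0.051,0.0268,0.03,0,0,0,0.034,0,0,0,0,0,0,0.034,0,0,0,0,0,0,0.034]' >/dev/null
python3 -c "
from h import *
to((.540,-.012,.058),.028)
save('top','t2.png',(190,110,350,230),5)"
```

```text
t 2.9 pos [ 0.5367 -0.0107  0.1508] F [ 0.7 -0.1  0.4] w 0.364 g 0.0
turn [-0.001 -0.    -0.002] shift if turned [-0.0014  0.0033  0.0928]
```

View pics/t2.png

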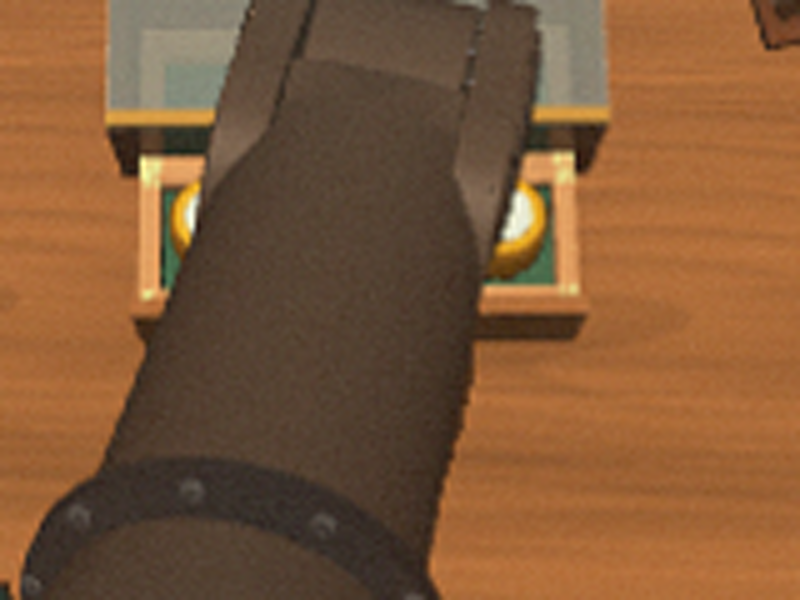

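The arm hides the handle from above, but the measured error fits the 34 mm opening, so I go down and grip.

```bash
python3 -m pendant '[-0.001,0.003,0.03,0,0,0,0.034,0,0,0.03,0,0,0,0.034,0,0,0.02,0,0,0,0.034,0,0,0.013,0,0,0,0.034,0,0,0,0,0,0,0.034,0,0,0,0,0,0,0.005,0,0,0,0,0,0,0.005,0,0,0,0,0,0,0.005,0,0,0,0,0,0,0.005]' 20
python3 -c "
from h import *
to((.445,-.014,.058),.028)"
```

```text
clock: 4.08
position: [0.5401, -0.0116, 0.0583]
ee_rot: [2.195, 2.248, 0.001]
force: [-0.0, -0.1, 0.8]
width: 0.061
gripper_force: 0.0
t 4.08 pos [ 0.5401 -0.0116  0.0583] F [-0.  -0.1  0.8] w 0.061 g 0.0
turn [ 0.    -0.    -0.004] shift if turned [ 0.0003 -0.0951  0.0003]
```

```bash
python3 -c "
from h import *
to((.445,-.014,.058),.028)
for p,z in (((569,212),.078),((569,270),.066),((700,212),.078)): print(np.round(pt('top',(120+p[0]/4,120+p[1]/4),z),4))
save('scene','s2.png',(170,140,310,245),5.7)"
```

```text
t 4.08 pos [ 0.5401 -0.0116  0.0583] F [-0.  -0.1  0.8] w 0.061 g 0.0
turn [ 0.    -0.    -0.004] shift if turned [ 0.0003 -0.0951  0.0003]
[ 0.5875 -0.0105  0.078 ]
[ 0.5435 -0.0118  0.066 ]
[ 0.5906 -0.1136  0.078 ]
```

View pics/s2.png

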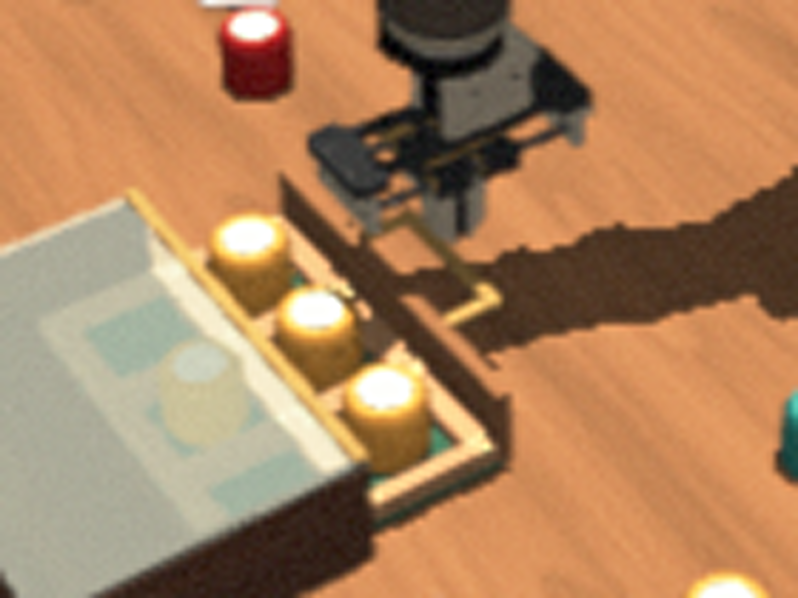

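The picture shows the fingers at about (380–460, 200–235) and the bar from (405,215) to (497,297), so they seem to be apart. I check that by projecting known points.

```bash
python3 -c "
from h import *
o=observe();R=Ro.from_rotvec(o['ee_rot']).as_matrix();p=o['position']
q=lambda P:np.round((proj('scene',P)-[170,140])*5.7)
print(q([p,p+R[:,2]*.011,p-R[:,2]*.055]).tolist())
print('handle ends@.066',[np.round(pt('scene',(170+a/5.7,140+b/5.7),.066),4) for a,b in ((497,297),(405,217))])
print('panel',[np.round(pt('scene',(170+a/5.7,140+b/5.7),.078),4) for a,b in ((509,398),(282,176))])
print(q([[.541,.044,.066],[.541,-.068,.066]]).tolist())"
```

```text
[[451.0, 260.0], [451.0, 272.0], [449.0, 202.0]]
handle ends@.066 [array([0.5368, 0.0462, 0.066 ]), array([ 0.5483, -0.0621,  0.066 ])]
panel [array([0.5883, 0.145 , 0.078 ]), array([ 0.6081, -0.138 ,  0.078 ])]
[[490.0, 297.0], [410.0, 209.0]]
```

```bash
python3 -c "
from h import *
o=observe();print(o['width'],o['position'])
save('scene','s3.png',(220,150,280,195),13)"
```

```text
0.05988124421597466 [ 0.54002248 -0.01161741  0.05819802]
```

View pics/s3.png

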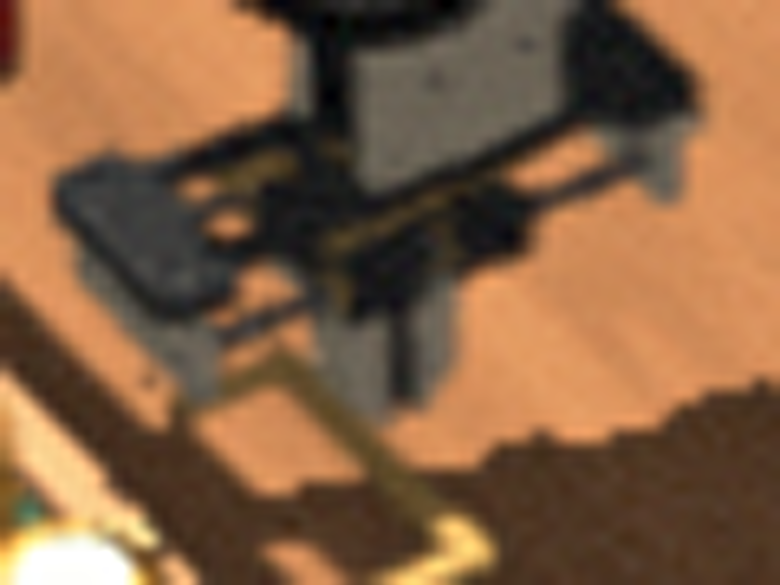

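The crop shows the closed fingertips at (395,410), behind the bar, on the robot's side. I compare where the gripper is seen with the reported pose, here and at the start.

```bash
python3 -c "
from h import *
print('tip seen@.047',[np.round(pt('scene',(220+a/13,150+b/13),.047),4) for a,b in ((375,415),(398,408))])
print('start TCP proj x1.5',proj('scene',[[.202,.592,.2],[.202,.592,.189]])*1.5, proj('top',[.202,.592,.2])*1.5)
R=Ro.from_rotvec([-.514,-3.099,.002]).as_matrix();p=np.array([.202,.592,.189])
print('tips',proj('scene',[p+R[:,1]*.046,p-R[:,1]*.046])*1.5)
print('knuckle: base origin',proj('scene',[0,0,0])*1.5,proj('top',[0,0,0])*1.5)
"
```

```text
tip seen@.047 [array([ 0.5228, -0.0428,  0.047 ]), array([ 0.5149, -0.0417,  0.047 ])]
start TCP proj x1.5 [[647.5671014  331.03821994]
 [646.23653786 334.49010368]] [[ 57.86438635 439.58317085]]
tips [[657.2942745  349.86538392]
 [635.67310187 319.81824715]]
knuckle: base origin [[525.66994803 231.86845982]] [[380.11368124 543.64420841]]
```

The gripper looks about 30 mm higher (or farther away) than reported, so the fingers probably closed just above the bar. A cheap, safe test is to open, go 28 mm lower and close again, watching the force.

```bash
python3 -m pendant '[0,0.002,0,0,0,0,0.034,0,0,0,0,0,0,0.034,0,0,0,0,0,0,0.034,0,0,0,0,0,0,0.034]' 
python3 -m pendant '[0,0,0.01,0,0,0,0.034,0,0,0.01,0,0,0,0.034,0,0,0.008,0,0,0,0.034,0,0,0,0,0,0,0.034]' 
python3 -m pendant '[0,0,0,0,0,0,0.005,0,0,0,0,0,0,0.005,0,0,0,0,0,0,0.005,0,0,0,0,0,0,0.005,0,0,0,0,0,0,0.005]' 20
```

```text
clock: 4.68
position: [0.5419, -0.0116, 0.058]
ee_rot: [-2.195, -2.248, 0.0]
force: [0.1, 0.3, 0.6]
width: 0.364
gripper_force: 0.0
clock: 5.18
position: [0.5412, -0.0117, 0.0291]
ee_rot: [-2.194, -2.247, 0.002]
force: [0.6, -0.1, 0.3]
width: 0.369
gripper_force: 0.0
clock: 5.8
position: [0.5426, -0.0117, 0.0305]
ee_rot: [2.194, 2.247, 0.001]
force: [2.3, -0.1, 2.9]
width: 0.124
gripper_force: 20.0
```

The bar is gripped: opening 11.4 mm, 20 N. So the reported z is about 30 mm below the true height; I'll calibrate it by touch later. Now the pull.

```bash
python3 -m pendant '[0,-0.008,0,0,0,0,0.005,0,-0.016,0,0,0,0,0.005,0,-0.016,0,0,0,0,0.005,0,-0.016,0,0,0,0,0.005,0,-0.016,0,0,0,0,0.005,0,-0.012,0,0,0,0,0.005,0,-0.006,0,0,0,0,0.005,0,0,0,0,0,0,0.005]'
python3 -m pendant '[0,-0.004,0,0,0,0,0.005,0,-0.004,0,0,0,0,0.005,0,0,0,0,0,0,0.005]'
```

```text
clock: 6.8
position: [0.4507, -0.0151, 0.0303]
ee_rot: [-2.196, -2.246, 0.002]
force: [-1.0, -7.0, 9.0]
width: 0.128
gripper_force: 20.0
clock: 7.18
position: [0.4507, -0.0151, 0.031]
ee_rot: [2.188, 2.24, 0.01]
force: [22.2, -3.7, -22.0]
width: 0.123
gripper_force: 20.0
```

The stop is reached at reported x = 0.4507 (22 N). I release, rise, and head for spare A.

```bash
python3 -m pendant '[0,0.006,0,0,0,0,0.005,0,0,0,0,0,0,0.032,0,0,0,0,0,0,0.032,0,0,0,0,0,0,0.032,0,0,-0.02,0,0,0,0.032,0,0,-0.03,0,0,0,0.032,0,0,-0.04,0,0,0,0.032,0.03,0.01,-0.03,0,0,0,0.032,0.05,0.01,0,0,0,0,0.005,0.05,0.015,0,0,0,0,0.005]'
python3 -m pendant '[0.05,0.015,0,0,0,-0.175,0.005,0,0,0,0,0,-0.175,0.005,0,0,0,0,0,-0.175,0.005,0,0,0,0,0,-0.175,0.005,0,0,0,0,0,-0.175,0.005,0,0,0,0,0,-0.175,0.005,0,0,0,0,0,-0.175,0.005,0,0,0,0,0,-0.175,0.005,0,0,0,0,0,-0.175,0.005,0,0,0,0,0,0,0.005]'
python3 -c "
from h import *
to((.50,.26,.03),1.60)
save('top','t4.png',(140,90,340,240),4)
print(observe()['joints'])"
```

```text
clock: 8.43
position: [0.4816, 0.1186, 0.1506]
ee_rot: [-2.195, -2.247, -0.002]
force: [1.3, -0.2, -0.1]
width: 0.177
gripper_force: 0.0
clock: 9.68
position: [0.4952, 0.1672, 0.1498]
ee_rot: [0.042, -3.141, -0.0]
force: [-0.6, -1.2, -0.2]
width: 0.054
gripper_force: 0.0
t 9.68 pos [0.4952 0.1672 0.1498] F [-0.6 -1.2 -0.2] w 0.054 g 0.0
turn [ 0.    -0.001 -0.002] shift if turned [-0.0075  0.0927  0.1198]
[-0.59329733  0.32021368  0.21267025  1.89891131 -0.0832005   0.93148954
  1.25362647]
```

View pics/t4.png

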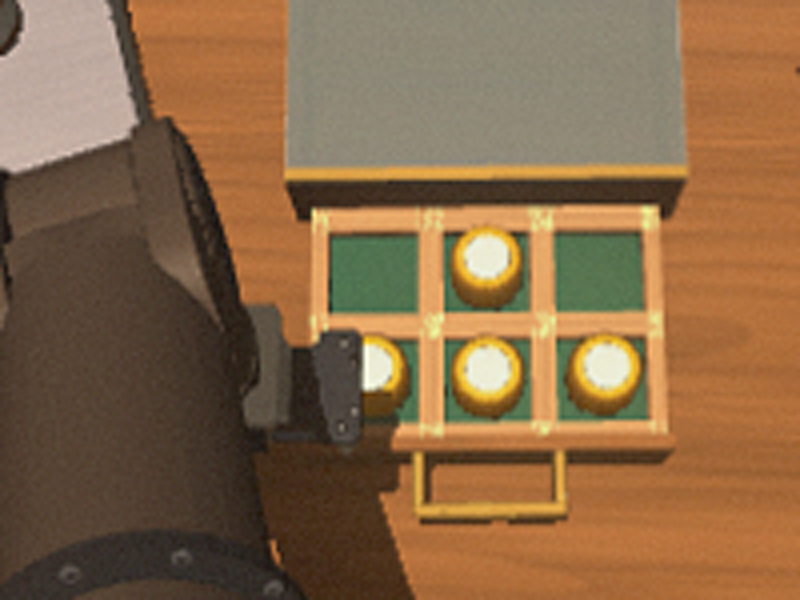

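The tray is fully out, and the empty pockets are rear left (375,272) and rear right (600,272), i.e. pocket5 and pocket3. I compute their centres from the bar crossings and check the robot/camera offset with the handle.

```bash
python3 -c "
from h import *
P=lambda a,b,z:pt('top',(140+a/4,90+b/4),z)
c=[P(433,219,.033),P(542,219,.033),P(433,326,.033),P(542,326,.033),P(433,427,.033),P(544,427,.033)]
print(np.round(c,4))
p4=np.mean(c[:4],0);p1=np.mean(c[2:],0);d=(c[0]-c[1]+c[2]-c[3]+c[4]-c[5])/3;d[2]=0;d/=np.linalg.norm(d)
print('yaw',np.arctan2(-d[0],d[1]));print('p4',p4,'p5',p4+.0925*d,'p3',p4-.0925*d,'p1',p1)
print('handle',P(491,514,.066),'front of glass',P(288,172,.096),P(685,172,.096))
print('stock4',P(487,256,.074))
"
python3 -m pendant '[0,0.05,0.04,0,0,0,0.005,-0.007,0.043,0.04,0,0,0,0.005,0,0,0.02,0,0,0,0.005,0,0,0,0,0,0,0.005]'
```

```text
[[ 0.6955  0.0384  0.033 ]
 [ 0.6982 -0.0525  0.033 ]
 [ 0.6032  0.0352  0.033 ]
 [ 0.6059 -0.0542  0.033 ]
 [ 0.5189  0.0323  0.033 ]
 [ 0.5215 -0.0574  0.033 ]]
yaw 0.029399560737978878
p4 [ 0.65071041 -0.00827752  0.033     ] p5 [0.64799134 0.08418251 0.033     ] p3 [ 0.65342947 -0.10073755  0.033     ] p1 [ 0.56236718 -0.01101448  0.033     ]
handle [ 0.44506668 -0.01597701  0.066     ] front of glass [0.70948123 0.15259598 0.096     ] [ 0.71879327 -0.16257589  0.096     ]
stock4 [ 0.6512197  -0.00727973  0.074     ]
clock: 10.22
position: [0.4986, 0.2588, 0.0494]
ee_rot: [0.04, -3.138, 0.004]
force: [0.2, 0.5, 0.3]
width: 0.056
gripper_force: 0.0
```

Pocket centres agree with the 92 mm pitch. Now I touch the table to calibrate z.

```bash
python3 -m pendant '[0,0,0.015,0,0,0,0.005,0,0,0.013,0,0,0,0.005,0,0,0.004,0,0,0,0.005,0,0,0,0,0,0,0.005]'|egrep 'pos|force'
python3 -m pendant '[0,0,0.006,0,0,0,0.005,0,0,0.006,0,0,0,0.005,0,0,0,0,0,0,0.005]'|egrep 'pos|force'
python3 -m pendant '[0,0,0.006,0,0,0,0.005,0,0,0.003,0,0,0,0.005,0,0,0,0,0,0,0.005]'|egrep 'pos|force'
python3 -m pendant '[0,0,0.003,0,0,0,0.005,0,0,0,0,0,0,0.005]'|egrep 'pos|force'
```

```text
position: [0.5001, 0.259, 0.0189]
force: [0.5, -0.2, 0.1]
gripper_force: 0.0
position: [0.4997, 0.2591, 0.0065]
force: [-1.2, 0.2, -0.0]
gripper_force: 0.0
position: [0.4999, 0.2592, -0.0023]
force: [0.4, 0.0, 0.5]
gripper_force: 0.0
position: [0.5, 0.2593, -0.0051]
force: [-0.3, 0.5, -0.6]
gripper_force: 0.0
```

```bash
python3 -m pendant '[0,0,0.004,0,0,0,0.005,0,0,0.003,0,0,0,0.005,0,0,0,0,0,0,0.005]'|egrep 'pos|force'
python3 -m pendant '[0,0,0.003,0,0,0,0.005,0,0,0,0,0,0,0.005]'|egrep 'pos|force'
python3 -m pendant '[0,0,0.003,0,0,0,0.005,0,0,0,0,0,0,0.005]'|egrep 'pos|force'
```

```text
position: [0.4999, 0.2592, -0.0123]
force: [-0.3, 0.5, -0.5]
gripper_force: 0.0
position: [0.5, 0.2593, -0.0152]
force: [-0.3, 0.3, 0.9]
gripper_force: 0.0
position: [0.5, 0.2592, -0.0182]
force: [0.2, -0.4, -0.1]
gripper_force: 0.0
```

```bash
python3 -m pendant '[0,0,0.003,0,0,0,0.005,0,0,0,0,0,0,0.005]'|egrep 'pos|force'
python3 -m pendant '[0,0,0.002,0,0,0,0.005,0,0,0,0,0,0,0.005]'|egrep 'pos|force'
python3 -m pendant '[0,0,0.002,0,0,0,0.005,0,0,0,0,0,0,0.005]'|egrep 'pos|force'
```

```text
position: [0.4999, 0.2592, -0.0212]
force: [0.1, -0.8, 0.3]
gripper_force: 0.0
position: [0.5, 0.2593, -0.0231]
force: [-0.2, -0.3, -1.0]
gripper_force: 0.0
position: [0.5, 0.2593, -0.0251]
force: [0.1, 0.6, 0.6]
gripper_force: 0.0
```

```bash
python3 -m pendant '[0,0,0.002,0,0,0,0.005,0,0,0,0,0,0,0.005]'|egrep 'pos|force'
python3 -m pendant '[0,0,0.002,0,0,0,0.005,0,0,0,0,0,0,0.005]'|egrep 'pos|force'
python3 -m pendant '[0,0,0.002,0,0,0,0.005,0,0,0,0,0,0,0.005]'|egrep 'pos|force'
python3 -c "
from h import *
print(proj('scene',[[.5,.2593,z] for z in (-.036,0,.011,.02,.03)]))
save('scene','s5.png',(240,150,340,225),8)"
```

```text
position: [0.5002, 0.2594, -0.0265]
force: [-2.0, -1.9, 8.5]
gripper_force: 4.0
position: [0.5003, 0.2594, -0.0267]
force: [-8.4, -4.2, 32.2]
gripper_force: 16.3
position: [0.5004, 0.2595, -0.0269]
force: [-14.0, -7.0, 58.6]
gripper_force: 28.8
[[294.60831478 239.7070525 ]
 [295.06555169 233.49349357]
 [295.20791742 231.55723913]
 [295.32534295 229.95961479]
 [295.45682448 228.17013989]]
```

View pics/s5.png

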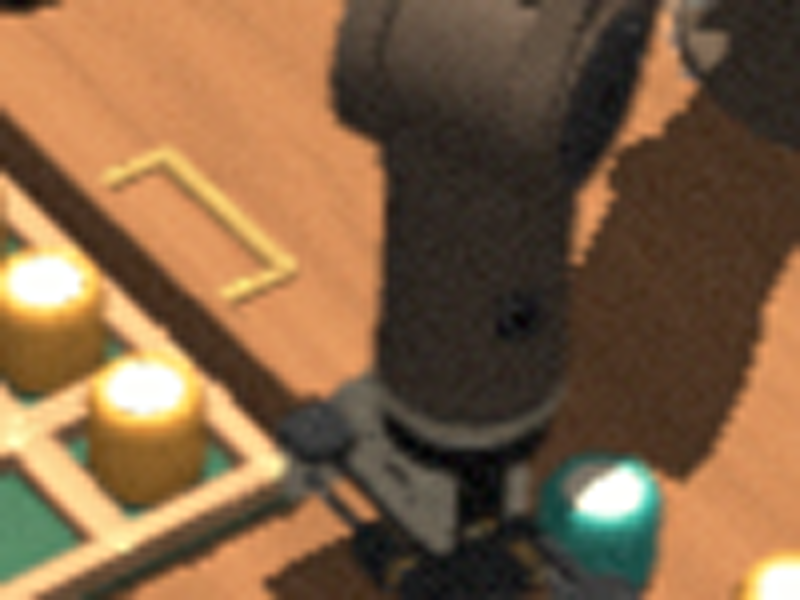

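Contact at reported z = -0.0265, so true z = reported + 0.0375; this agrees with the bar grip (0.030 → 0.0675). I rise and go over spare A.

```bash
python3 -m pendant '[0,0,-0.015,0,0,0,0.0918,0,0,-0.03,0,0,0,0.0918,0,0,-0.04,0,0,0,0.0918,-0.03,0.043,0,0,0,0,0.0918,-0.025,0.043,0,0,0,0,0.0918,0,0,0,0,0,0,0.0918,0,0,0,0,0,0,0.0918]'
python3 -c "
from h import *
to((.558,.346,-.0075),1.60)"
```

```text
clock: 15.02
position: [0.5522, 0.346, 0.0535]
ee_rot: [0.044, -3.14, 0.002]
force: [-0.7, -1.1, 0.2]
width: 0.766
gripper_force: 0.0
t 15.03 pos [0.5522 0.346  0.0535] F [-0.7 -1.1  0.2] w 0.766 g 0.0
turn [-0.001 -0.001 -0.001] shift if turned [-0.0058 -0.0002  0.061 ]
```

```bash
python3 -m pendant '[-0.006,0,0,0,0,0,0.0918,0,0,0,0,0,0,0.0918,0,0,0.02,0,0,0,0.0918,0,0,0.02,0,0,0,0.0918,0,0,0.021,0,0,0,0.0918,0,0,0,0,0,0,0.0918]'
python3 -m pendant '[0,0,0,0,0,0,0.045,0,0,0,0,0,0,0.045,0,0,0,0,0,0,0.045,0,0,0,0,0,0,0.045,0,0,0,0,0,0,0.045,0,0,0,0,0,0,0.045]' 20
```

```text
clock: 15.78
position: [0.5572, 0.3458, -0.009]
ee_rot: [0.044, -3.138, 0.003]
force: [-0.3, -0.1, -0.2]
width: 1.004
gripper_force: 0.0
clock: 16.52
position: [0.5589, 0.3475, -0.0064]
ee_rot: [-0.044, 3.141, 0.001]
force: [-2.4, 0.7, 4.5]
width: 0.644
gripper_force: 20.0
```

Gripped at 59 mm opening. Lift and carry to pocket5.

```bash
python3 -m pendant '[0,0,-0.02,0,0,0,0.045,0,0,-0.035,0,0,0,0.045,0,0,-0.035,0,0,0,0.045,-0.016,-0.04,0,0,0,0,0.045,-0.016,-0.04,0,0,0,0,0.045,-0.016,-0.04,0,0,0,0,0.045,-0.016,-0.04,0,0,0,0,0.045,-0.016,-0.04,0,0,0,0,0.045,0,-0.04,0,0,0,0,0.045,0,0,0,0,0,0,0.045]'
python3 -c "
from h import *
to((.648,.084,.0105),1.60)
print(observe()['joints'])"
```

```text
clock: 17.77
position: [0.6457, 0.1033, 0.084]
ee_rot: [-0.034, 3.141, -0.005]
force: [0.3, 0.5, -2.2]
width: 0.645
gripper_force: 20.0
t 17.77 pos [0.6457 0.1033 0.084 ] F [ 0.3  0.5 -2.2] w 0.645 g 20.0
turn [-0.003  0.    -0.008] shift if turned [-0.0017 -0.0193  0.0735]
[-0.36720875  0.58967878  0.19150628  1.6359068  -0.1286857   0.92890633
  1.46205046]
```

```bash
python3 -m pendant '[-0.002,-0.019,0,0,0,-0.006,0.045,0,0,0.02,0,0,0,0.045,0,0,0.02,0,0,0,0.045,0,0,0.018,0,0,0,0.045,0,0,0,0,0,0,0.045]'
python3 -c "
from h import *
to((.648,.084,.0116),1.60)
save('scene','s6.png',(170,150,290,240),6.5)"
```

```text
clock: 18.4
position: [0.6467, 0.0904, 0.0237]
ee_rot: [0.055, -3.138, 0.001]
force: [-0.8, 0.5, -1.9]
width: 0.646
gripper_force: 20.0
t 18.4 pos [0.6467 0.0904 0.0237] F [-0.8  0.5 -1.9] w 0.646 g 20.0
turn [-0.    -0.003  0.006] shift if turned [-0.0011 -0.0064  0.0121]
```

View pics/s6.png

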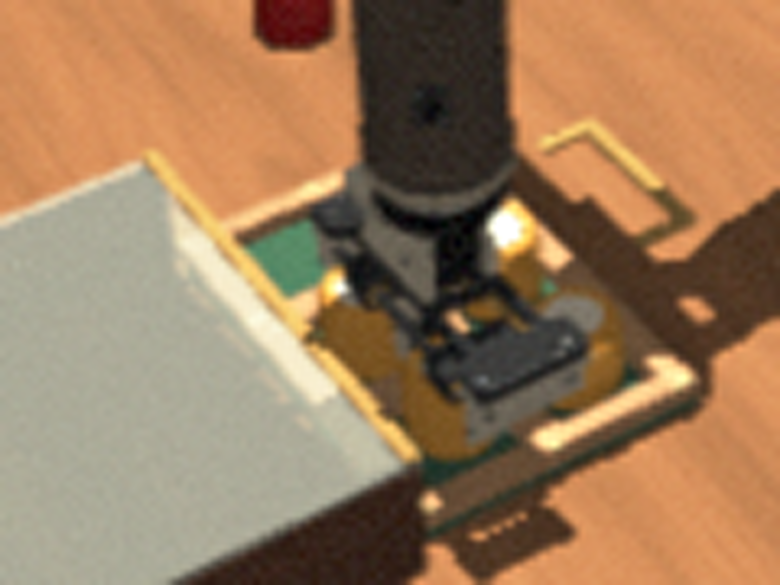

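The cheese hangs in the rear-left pocket at about (440,420), clear of the middle one. It is still 6 mm too far left, so I correct and lower.

```bash
python3 -m pendant '[-0.001,-0.006,0,0,0,0,0.045,0,0,0.005,0,0,0,0.045,0,0,0.004,0,0,0,0.045,0,0,0,0,0,0,0.045]'|egrep 'pos|force'
python3 -m pendant '[0,0,0.003,0,0,0,0.045,0,0,0,0,0,0,0.045]'|egrep 'pos|force'
```

```text
position: [0.6487, 0.0846, 0.0156]
force: [0.4, 0.8, -1.2]
gripper_force: 20.0
position: [0.6489, 0.0845, 0.0128]
force: [0.3, 0.0, -2.6]
gripper_force: 20.0
```

```bash
python3 -m pendant '[0,0,0.0015,0,0,0,0.045,0,0,0,0,0,0,0.045]'|egrep 'pos|force'
python3 -m pendant '[0,0,0.0015,0,0,0,0.045,0,0,0,0,0,0,0.045]'|egrep 'pos|force'
```

```text
position: [0.6493, 0.0845, 0.0117]
force: [-0.5, 0.0, 0.1]
gripper_force: 20.0
position: [0.6506, 0.0846, 0.0116]
force: [-0.7, -1.2, 8.4]
gripper_force: 20.0
```

Set down at the expected height with 8 N. Release, rise, and go to spare B.

```bash
python3 -m pendant '[0,0,-0.001,0,0,0,0.074,0,0,0,0,0,0,0.074,0,0,0,0,0,0,0.074,0,0,-0.015,0,0,0,0.074,0,0,-0.03,0,0,0,0.074,0,0,-0.04,0,0,0,0.074,0,0.03,-0.02,0,0,0,0.085,0.03,0.04,0,0,0,0,0.085,0.05,0.04,0,0,0,0,0.085,0.05,0.04,0,0,0,0,0.085]'
python3 -m pendant '[0.05,0.04,0,0,0,0,0.085,0.05,0.04,0,0,0,0,0.085,0.045,0.035,0,0,0,0,0.085,0,0,0.03,0,0,0,0.085,0,0,0,0,0,0,0.085]'
python3 -c "
from h import *
to((.364,.345,-.0075),1.60)
T=get_image('top'); cv2.imwrite('pics/t7.png',cv2.resize(T[70:245,120:340],None,fx=3.6,fy=3.4,interpolation=cv2.INTER_CUBIC)[:,:,::-1])"
```

```text
clock: 20.95
position: [0.5154, 0.2294, 0.117]
ee_rot: [-0.053, 3.14, 0.001]
force: [-0.3, 0.4, -0.4]
width: 0.926
gripper_force: 0.0
clock: 21.58
position: [0.369, 0.3357, 0.0856]
ee_rot: [0.055, -3.14, 0.003]
force: [-0.0, -0.5, 0.6]
width: 0.927
gripper_force: 0.0
t 21.57 pos [0.369  0.3357 0.0856] F [-0.  -0.5  0.6] w 0.927 g 0.0
turn [-0.002 -0.002  0.006] shift if turned [0.0047 0.0094 0.0931]
```

```bash
cat > discs.py <<'E'
from h import *
T=get_image('top').astype(int); m=(T.min(2)>185).astype(np.uint8)
n,_,st,ce=cv2.connectedComponentsWithStats(m)
for i in range(1,n):
    if 40<st[i,4]<400: print(st[i,4],np.round(ce[i],1),np.round(pt('top',ce[i],.074)[:2],4),np.round(pt('top',ce[i],.056)[:2],4))
E
python3 discs.py
python3 -m pendant '[0.005,0.009,0.03,0,0,0.006,0.085,0,0,0.02,0,0,0,0.085,0,0,0,0,0,0,0.085]'
python3 -c "
from h import *
to((.364,.345,-.0075),1.60)"
```

```text
75 [233.3 153.7] [0.6497 0.0836] [0.6556 0.0851]
74 [261.4 153.3] [ 0.6535 -0.0059] [ 0.6594 -0.006 ]
83 [232.  181.1] [0.5596 0.0838] [0.5639 0.0852]
81 [261.6 181.6] [ 0.5607 -0.0091] [ 0.565  -0.0093]
80 [291.3 180.7] [ 0.5663 -0.1026] [ 0.5707 -0.1043]
77 [366.1 195.6] [ 0.5255 -0.3392] [ 0.5292 -0.3448]
94 [155.1 276.6] [0.2569 0.3048] [0.2561 0.31  ]
clock: 22.05
position: [0.3654, 0.3442, 0.036]
ee_rot: [0.041, -3.141, 0.002]
force: [-0.1, 1.0, -0.3]
width: 0.924
gripper_force: 0.0
t 22.05 pos [0.3654 0.3442 0.036 ] F [-0.1  1.  -0.3] w 0.924 g 0.0
turn [-0.001 -0.001 -0.003] shift if turned [0.0014 0.0009 0.0435]
```

The placed cheese measures (0.650,0.084) against the pocket's (0.648,0.084): good. Grip spare B.

```bash
python3 -m pendant '[0.001,0.001,0.02,0,0,0,0.085,0,0,0.0225,0,0,0,0.085,0,0,0,0,0,0,0.085,0,0,0,0,0,0,0.045,0,0,0,0,0,0,0.045,0,0,0,0,0,0,0.045,0,0,0,0,0,0,0.045,0,0,0,0,0,0,0.045,0,0,0,0,0,0,0.045]' 20
python3 -m pendant '[0,0,-0.02,0,0,0,0.045,0,0,-0.035,0,0,0,0.045,0,0,-0.04,0,0,0,0.045,0,0,-0.025,0,0,0,0.045,0,0,0,0,0,0,0.045]'
python3 -c "
from h import *
to((.653,-.1005,.0116),1.60)"
```

```text
clock: 23.18
position: [0.3642, 0.3466, -0.0057]
ee_rot: [-0.044, 3.14, 0.002]
force: [-0.4, -0.4, 6.4]
width: 0.641
gripper_force: 20.0
clock: 23.8
position: [0.3646, 0.347, 0.1153]
ee_rot: [-0.044, 3.139, 0.005]
force: [0.3, 0.2, -2.4]
width: 0.646
gripper_force: 20.0
t 23.8 pos [0.3646 0.347  0.1153] F [ 0.3  0.2 -2.4] w 0.646 g 20.0
turn [ 0.003  0.002 -0.001] shift if turned [-0.2752 -0.4557  0.1037]
```

```bash
python3 -m pendant '[-0.0275,-0.0455,0,0,0,0,0.045,-0.0275,-0.0455,0,0,0,0,0.045,-0.0275,-0.0455,0,0,0,0,0.045,-0.0275,-0.0455,0,0,0,0,0.045,-0.0275,-0.0455,0,0,0,0,0.045,-0.0275,-0.0455,0,0,0,0,0.045,-0.0275,-0.0455,0,0,0,0,0.045,-0.0275,-0.0455,0,0,0,0,0.045,-0.0275,-0.0455,0,0,0,0,0.045,-0.027,-0.045,0,0,0,0,0.045]' >/dev/null
python3 -m pendant '[0,0,0.02,0,0,0,0.045,0,0,0.02,0,0,0,0.045,0,0,0,0,0,0,0.045]'
python3 -c "
from h import *
to((.653,-.1005,.0123),1.60)"
```

```text
clock: 25.42
position: [0.6487, -0.1003, 0.0705]
ee_rot: [0.044, -3.136, -0.001]
force: [-0.4, 0.5, -0.4]
width: 0.645
gripper_force: 20.0
t 25.43 pos [ 0.6487 -0.1003  0.0705] F [-0.4  0.5 -0.4] w 0.645 g 20.0
turn [ 0.001 -0.005 -0.001] shift if turned [-0.0043 -0.0003  0.0582]
```

```bash
python3 -m pendant '[-0.004,0,0.01,0,0,0,0.045,0,0,0.02,0,0,0,0.045,0,0,0.018,0,0,0,0.045,0,0,0,0,0,0,0.045]'|egrep 'pos|force'
python3 -m pendant '[0,0,0.005,0,0,0,0.045,0,0,0.003,0,0,0,0.045,0,0,0,0,0,0,0.045]'|egrep 'pos|force'
python3 -m pendant '[0,0,0.002,0,0,0,0.045,0,0,0,0,0,0,0.045]'|egrep 'pos|force'
```

```text
position: [0.6532, -0.1001, 0.0233]
force: [0.3, 0.6, -1.1]
gripper_force: 20.0
position: [0.655, -0.1004, 0.0177]
force: [0.0, -0.2, -0.5]
gripper_force: 20.0
position: [0.655, -0.1004, 0.0155]
force: [0.1, 0.9, -0.7]
gripper_force: 20.0
```

```bash
python3 -m pendant '[0.001,0,0.002,0,0,0,0.045,0,0,0,0,0,0,0.045]'|egrep 'pos|force'
python3 -m pendant '[0,0,0.0015,0,0,0,0.045,0,0,0,0,0,0,0.045]'|egrep 'pos|force'
```

```text
position: [0.6537, -0.1005, 0.0133]
force: [-1.1, 0.6, -1.8]
gripper_force: 20.0
position: [0.6543, -0.1005, 0.0124]
force: [-0.7, 0.5, 2.3]
gripper_force: 20.0
```

Contact; release, rise, and move to the robot's side of the handle bar.

```bash
python3 -m pendant '[0,0,-0.0005,0,0,0,0.074,0,0,0,0,0,0,0.074,0,0,0,0,0,0,0.074,0,0,-0.015,0,0,0,0.074,0,0,-0.03,0,0,0,0.074,0,0,-0.04,0,0,0,0.074,0.02,0.01,-0.02,0,0,0,0.074,0.05,0.02,0,0,0,0,0.02,0.06,0.02,0,0,0,0,0.005,0.06,0.02,0,0,0,0,0.005]' >/dev/null
python3 -m pendant '[0.055,0.02,0,0,0,0,0.005,0,0,0,0,0,0,0.005,0,0,0,0,0,0,0.005]'
python3 -c "
from h import *
to((.405,-.015,.022),1.60)"; python3 discs.py
```

```text
clock: 28.68
position: [0.4093, -0.0178, 0.1186]
ee_rot: [-0.044, 3.138, 0.001]
force: [-0.2, 1.0, -0.1]
width: 0.204
gripper_force: 0.0
t 28.68 pos [ 0.4093 -0.0178  0.1186] F [-0.2  1.  -0.1] w 0.204 g 0.0
turn [ 0.     0.003 -0.001] shift if turned [0.0043 0.0029 0.0966]
71 [233.4 153.4] [0.6506 0.0832] [0.6565 0.0847]
73 [261.4 153.2] [ 0.6537 -0.006 ] [ 0.6596 -0.0061]
69 [291.1 153.6] [ 0.6554 -0.101 ] [ 0.6614 -0.1026]
78 [232.1 181. ] [0.56   0.0837] [0.5643 0.0852]
70 [366.1 195.8] [ 0.525  -0.3391] [ 0.5287 -0.3448]
88 [179.  230.4] [0.3994 0.2405] [0.401  0.2446]
90 [121.1 275.3] [0.2563 0.4102] [0.2555 0.4172]
90 [155.  276.6] [0.2568 0.305 ] [0.256  0.3101]
```

Both spares sit within 3 mm of their pocket centres. Lower, then push.

```bash
python3 -m pendant '[0.004,0.003,0.03,0,0,0,0.005,0,0,0.035,0,0,0,0.005,0,0,0.03,0,0,0,0.005,0,0,0,0,0,0,0.005]'|egrep 'pos|for'
python3 -m pendant '[-0.01,0,0,0,0,0,0.005,-0.01,0,0,0,0,0,0.005,-0.01,0,0,0,0,0,0.005,-0.01,0,0,0,0,0,0.005,-0.01,0,0,0,0,0,0.005,-0.01,0,0,0,0,0,0.005,0,0,0,0,0,0,0.005]'
```

```text
position: [0.4037, -0.0156, 0.0212]
force: [-0.2, 0.4, -0.1]
gripper_force: 0.0
clock: 30.1
position: [0.4655, -0.0132, 0.0226]
ee_rot: [-0.044, 3.139, -0.0]
force: [0.0, 0.3, -0.5]
width: 0.056
gripper_force: 0.0
```

```bash
python3 discs.py | head -4
python3 -m pendant '[-0.015,0,0,0,0,0,0.005,-0.015,0,0,0,0,0,0.005,-0.015,0,0,0,0,0,0.005,-0.015,0,0,0,0,0,0.005,-0.015,0,0,0,0,0,0.005,-0.015,0,0,0,0,0,0.005,-0.01,0,0,0,0,0,0.005,0,0,0,0,0,0,0.005]'|egrep 'pos|for'
python3 discs.py | head -4
```

```text
75 [233.4 144. ] [0.6823 0.0848] [0.6887 0.0863]
73 [261.3 144. ] [ 0.6849 -0.0048] [ 0.6914 -0.0049]
73 [290.7 144. ] [ 0.6876 -0.0996] [ 0.694  -0.1013]
81 [231.9 171.2] [0.5917 0.0855] [0.5965 0.0869]
position: [0.5657, -0.0108, 0.0229]
force: [0.6, -0.6, -0.6]
gripper_force: 0.0
68 [232.3 141.3] [0.6912 0.0887] [0.6977 0.0903]
79 [366.2 195.7] [ 0.5253 -0.3393] [ 0.5291 -0.345 ]
95 [120.9 275.3] [0.2562 0.4108] [0.2553 0.4178]
97 [155.1 276.6] [0.257  0.3045] [0.2562 0.3097]
```

The tray moves: joint ≈ x − 0.4335, so shut at about x = 0.6485.

```bash
python3 -m pendant '[-0.015,0,0,0,0,0,0.005,-0.015,0,0,0,0,0,0.005,-0.015,0,0,0,0,0,0.005,-0.015,0,0,0,0,0,0.005,-0.01,0,0,0,0,0,0.005,-0.005,0,0,0,0,0,0.005,0,0,0,0,0,0,0.005]'|egrep 'pos|for'
python3 -m pendant '[-0.004,0,0,0,0,0,0.005,-0.003,0,0,0,0,0,0.005,0,0,0,0,0,0,0.005]'|egrep 'pos|for'
```

```text
position: [0.6393, -0.0087, 0.0227]
force: [0.8, 0.0, -0.1]
gripper_force: 0.0
position: [0.6462, -0.0083, 0.0226]
force: [-0.3, -0.0, -0.9]
gripper_force: 0.1
```

```bash
python3 -m pendant '[-0.002,0,0,0,0,0,0.005,0,0,0,0,0,0,0.005]'|egrep 'pos|for'
python3 -m pendant '[-0.002,0,0,0,0,0,0.005,0,0,0,0,0,0,0.005]'|egrep 'pos|for'
python3 -m pendant '[-0.002,0,0,0,0,0,0.005,0,0,0,0,0,0,0.005]'|egrep 'pos|for'
```

```text
position: [0.6479, -0.0082, 0.0225]
force: [-2.1, -0.6, 0.3]
gripper_force: 0.5
position: [0.6484, -0.0081, 0.0223]
force: [-5.9, -1.0, 4.7]
gripper_force: 3.2
position: [0.6483, -0.0081, 0.0221]
force: [-12.1, -2.0, 9.6]
gripper_force: 6.5
```

The end stop is reached at x = 0.6484 (joint ≈ 0.215). Back off, rise clear and look.

```bash
python3 -m pendant '[0.01,0,0,0,0,0,0.005,0.03,0,0,0,0,0,0.005,0.03,0,-0.02,0,0,0,0.005,0.03,0,-0.05,0,0,0,0.005,0.03,0.06,-0.03,0,0,0,0.005,0.03,0.06,0,0,0,0,0.005,0.02,0.06,0,0,0,0,0.005,0,0.06,0,0,0,0,0.005,0,0,0,0,0,0,0.005,0,0,0,0,0,0,0.005]'
python3 -c "
from h import *
save('top','t9.png',(190,50,350,180),4.6)"
```

```text
clock: 34.45
position: [0.4725, 0.2132, 0.1181]
ee_rot: [-0.045, 3.14, 0.0]
force: [-0.1, -0.5, 1.0]
width: 0.058
gripper_force: 0.0
```

View pics/t9.png

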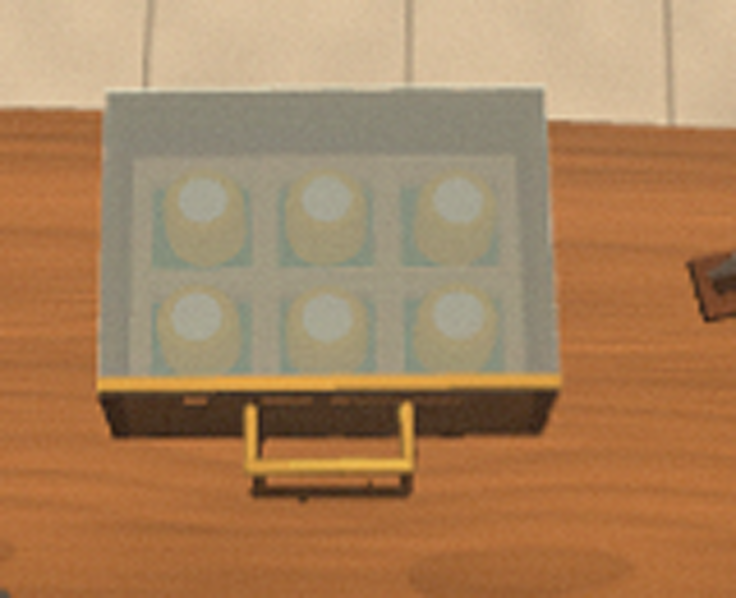

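The tray is shut. All six cheeses stand upright in their pockets (tops at (203,200), (327,197), (458,200), (196,316), (327,316), (458,316)), and the arm is clear.

```bash
python3 -c "
from cell import sign_off
print(sign_off())"
```

```text
the job is handed in; nothing more can be done
None
```

The job is handed in at about 34 s: both spares stand in the empty rear pockets (left and right), the tray is pushed home to its stop, and the last picture shows all six cheeses upright; sign-off returned no verdict.

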